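# Close the dressing jars with their own lids

## Task

The four steel dressing jars have come out of the dry-heat oven open, with their lids lying among them on the counter: close every jar with the lid of its own size, knob up, each lid set down without dropping it and seated fully home and level in the mouth. Leave the jars standing where they are, and do not disturb the low dish or the amber bottle.

Things in the scene. Friction and masses are not known exactly. Their poses are not given: they have to be found in the camera images.
- lid_52_knob (a point): smallest of 4 loose round steel lids (for the 52 mm jar), lying knob up, 38 mm high, flange 56 mm across. Point: centre of its knob (upright cylinder, diameter 20, from 14 to 38 mm above the lid's underside), 26 mm above the underside; z = lid axis, up. Below the flange a 9 mm deep plug tapers from 43 to 31 mm; seated, the flange lies on the jar's rim and this point is 17 mm above the rim.
- lid_66_knob (a point): second smallest of 4 loose round steel lids (for the 66 mm jar), lying knob up, 38 mm high, flange 70 mm across. Point: centre of its knob (upright cylinder, diameter 20, from 14 to 38 mm above the lid's underside), 26 mm above the underside; z = lid axis, up. Below the flange a 9 mm deep plug tapers from 57 to 45 mm; seated, the flange lies on the jar's rim and this point is 17 mm above the rim.
- lid_80_knob (a point): second largest of 4 loose round steel lids (for the 80 mm jar), lying knob up, 38 mm high, flange 84 mm across. Point: centre of its knob (upright cylinder, diameter 20, from 14 to 38 mm above the lid's underside), 26 mm above the underside; z = lid axis, up. Below the flange a 9 mm deep plug tapers from 71 to 59 mm; seated, the flange lies on the jar's rim and this point is 17 mm above the rim.
- lid_96_knob (a point): largest of 4 loose round steel lids (for the 96 mm jar), lying knob up, 38 mm high, flange 100 mm across. Point: centre of its knob (upright cylinder, diameter 20, from 14 to 38 mm above the lid's underside), 26 mm above the underside; z = lid axis, up. Below the flange a 9 mm deep plug tapers from 87 to 75 mm; seated, the flange lies on the jar's rim and this point is 17 mm above the rim.
- jar_52_mouth (a point): the smallest of four loose, empty, open steel jars: round, straight-sided, 52 mm outer diameter, 42 mm high, wall 2.5 mm (mouth 47 mm across). This point is the centre of the mouth at rim height; z up along the jar's axis.
- jar_66_mouth (a point): the second smallest of four loose, empty, open steel jars: round, straight-sided, 66 mm outer diameter, 48 mm high, wall 2.5 mm (mouth 61 mm across). This point is the centre of the mouth at rim height; z up along the jar's axis.
- jar_80_mouth (a point): the second largest of four loose, empty, open steel jars: round, straight-sided, 80 mm outer diameter, 55 mm high, wall 2.5 mm (mouth 75 mm across). This point is the centre of the mouth at rim height; z up along the jar's axis.
- jar_96_mouth (a point): the largest of four loose, empty, open steel jars: round, straight-sided, 96 mm outer diameter, 62 mm high, wall 2.5 mm (mouth 91 mm across). This point is the centre of the mouth at rim height; z up along the jar's axis.
- dish: bystander: a low open dark-steel dish, 60 mm across and 18 mm high, which has no lid; origin at the centre of its underside. To be left alone.
- bottle: bystander: a small amber glass bottle with a black cap, 36 mm across and 60 mm high; origin at the centre of its underside. To be left alone.
Not all that is in view belongs to the job. Leave any green look-alike of the part that bears lid_80_knob alone.

How it is judged:
At the end, for the whole second after the job is handed in: Each of the four lids sits in the jar of its own size: lid axis within 6 mm of the jar's axis, flange on the rim (knob centre 14.5 to 19.5 mm above the rim), lid and jar level within 0.08 rad, every jar within 40 mm of where it stood, all released and at rest (horizontal distance between lid_52_knob and jar_52_mouth below 0.006 m and z of lid_52_knob in the frame of jar_52_mouth between 0.0145 and 0.0195 m and angle between each of lid_52_knob, jar_52_mouth, lid_66_knob, jar_66_mouth, lid_80_knob, jar_80_mouth, lid_96_knob, jar_96_mouth's own z axis and vertical below 0.08 rad and distance of each of jar_52_mouth, jar_66_mouth, jar_80_mouth, jar_96_mouth from where it was at the start of the episode below 0.04 m and linear speed of each of lid_52, jar_52, lid_66, jar_66, lid_80, jar_80, lid_96, jar_96 below 0.02 m/s and horizontal distance between lid_66_knob and jar_66_mouth below 0.006 m and z of lid_66_knob in the frame of jar_66_mouth between 0.0145 and 0.0195 m and horizontal distance between lid_80_knob and jar_80_mouth below 0.006 m and z of lid_80_knob in the frame of jar_80_mouth between 0.0145 and 0.0195 m and horizontal distance between lid_96_knob and jar_96_mouth below 0.006 m and z of lid_96_knob in the frame of jar_96_mouth between 0.0145 and 0.0195 m); the robot touches nothing.
It fails at once if the dish is pushed away or knocked over (distance of dish from where it was at the start of the episode above 0.02 m or angle between dish's own z axis and vertical above 0.5 rad).
It fails at once if the bottle is pushed away or knocked over (distance of bottle from where it was at the start of the episode above 0.02 m or angle between bottle's own z axis and vertical above 0.5 rad).
It fails at once if a jar is tipped over (angle between any of jar_52_mouth, jar_66_mouth, jar_80_mouth, jar_96_mouth's own z axis and vertical above 0.6 rad).
It fails at once if a lid is dropped (it falls freely by more than about 25 mm) ((contact force between lid_52 and anything else below 0.02 N and linear speed of lid_52 above 0.7 m/s) or (contact force between lid_66 and anything else below 0.02 N and linear speed of lid_66 above 0.7 m/s) or (contact force between lid_80 and anything else below 0.02 N and linear speed of lid_80 above 0.7 m/s) or (contact force between lid_96 and anything else below 0.02 N and linear speed of lid_96 above 0.7 m/s)).
It also fails if it takes over 128 s, if anything falls off the work surface, if the arm or the gripper's body presses on something with over 40 N, if the wrist force passes 120 N, or if a joint passes its speed limit or range.

## Robot

A 6-joint arm with a two-finger parallel gripper is mounted at the origin on the work surface. World frame = base frame: x ahead of the robot, y to its left, z up, the work surface at z = 0. Lengths are in m, angles in rad, forces in N, time in s.
With the tool pointing down it reaches from about 0.375 to 0.9 m from the base axis. Payload 3.1 kg.
Tool frame: the origin (TCP) lies at the very end of the fingers, on their centre line; the grasp point (between the pads) lies robot.grasp_offset behind it (robot.grasp_offset is the distance from the TCP to the grasp point, in m); z points along the fingers, y is the direction in which the jaws open and shut (so a half turn about z gives the same grasp; the last joint's range is limited). The gripper opens to 87 mm and grips with 3 to 60 N. Pads are 19 mm wide; open, the fingers measure 117 mm over their backs; the gripper's body (75 mm by 190 mm) begins 51 mm behind the grasp point.
Start: joints at [0.984, 0.527, 1.433, -0, 1.181, -0.178], TCP at [0.248, 0.573, 0.223] pointing down, gripper open.
Joint ranges: [-3.08, 3.08], [-0.75, 2.2], [0.22, 2.44], [-1.43, 4.57], [0, 2.65], [-2.85, 2.85]. Speed limits (rad/s): [2.79, 2.79, 3.14, 3.14, 3.14, 3.14].

## Interface

Orientations are given as a unit quaternion [x, y, z, w].
In Python, from rig import robot gives the robot as it stands.
- The arm moves only by the tool drive_tool, never from a script. Its argument "targets" is one flat list of numbers, 6 for each row, row after row: the shift along the tool's x, y, z in cm, then the turn, a rotation vector about the tool's x, y, z in degrees. A call has 1 to 12 rows; each row is the pose to reach, as a shift and turn from the pose commanded when the call began, along the tool's axes at that moment; what a row does not reach only later rows make up. A row lasts 1/12 s, in which the tool goes at most 41.7 mm and 7.16 degrees, less where a joint would pass 70% of its speed; a pose out of reach is approached as far as the arm can. A call with a gripper value outside its range is refused whole. "grip" is the gripper command: -1 is fully open, 1 is shut, values between are in proportion, set as the call begins (left out, the last holds). The fingers move at their own pace and stop on an object; "squeeze" is the grip in N (left out, the last holds). Time passes only in rows, so rows that repeat a pose let the fingers close. It gives the time, the measured TCP pose, the force and the opening at its end, in the units of the state.
- robot.get_obs(): the state, without advancing time (a new reading comes with each control period).
- robot.camera(name): name is "scene" or "top"; returns (picture, depth): 420x560x3 uint8, red, green, blue; 420x560 float32, m along the optical axis (not along the pixel's ray), 0 where there is no reading.
- robot.calibration(name): a dict with "mtx" (3x3 intrinsics, pixels), "R" (3x3) and "t" (3): a world point X has camera coordinates R X + t. Camera axes: x right, y down, z forward; pixel columns grow to the right and rows downward; lengths in m; the calibration is good to about 2 mm. A picture is of the moment at which its call begins. calibration takes no time and is no camera call.
- robot.hand_in(): hands the job in, once; it reports no verdict.
The state is a dict: "time": time; "q": joint angles; "joint_velocities": joint speeds; "joint_torque": joint torques, N m; "position": TCP position; "tool_rot": TCP orientation; "ft_force": force on the tool from outside, world axes, zero at the start; "moment": the same for the moment, N m; "grip_width": finger opening in m.
Only numpy, scipy, OpenCV 4.12 (cv2) and the standard library are available. Lean on these libraries where they do the work, as an engineer would, in place of code of your own. Each camera call takes 0.05 s, during which the arm holds its last target.

## Working session

There is one attempt and no reset: what is moved stays moved. The work goes in short steps, Python scripts to look and compute and a tool call to move; the robot and the scene stay as the last step left them, time stands still between calls to the robot, and variables do not carry over. Pictures are saved under pics/ and viewed, and the job is handed in when it is done.

Besides the shell and the picture viewer there is one more tool, called by a JSON object that holds its "name" and its "arguments", one argument or row to a line. drive_tool: Moves the arm, as the interface text tells. Its arguments: {"type":"object","properties":{"targets":{"type":"array","items":{"type":"number"}},"grip":{"type":"number"},"squeeze":{"type":"number"}},"required":["targets"]}

```bash
ls; mkdir -p pics
python3 - <<'E'
from rig import robot
import cv2,numpy as np
o=robot.get_obs()
for k,v in o.items(): print(k,np.round(v,4))
print(robot.grasp_offset)
for n in ("top","scene"):
    p,d=robot.camera(n); c=robot.calibration(n)
    print(n,c); cv2.imwrite(f"pics/{n}0.png",p[:,:,::-1]); np.save(f"{n}0.npy",d);
E
```

```text
pics
time 0.0
q [ 0.9835  0.5285  1.4339  0.      1.1814 -0.1785]
joint_velocities [-0.0004  0.0003  0.0017 -0.0005 -0.0006 -0.0009]
joint_torque [-6.00000e-04 -4.40040e+01 -1.76589e+01  6.31000e-02  5.83000e-02
 -2.00000e-04]
position [0.248  0.5729 0.2216]
tool_rot [ 2.030e-01  9.792e-01 -1.000e-03 -4.000e-04]
ft_force [ 0.5532 -0.3124  0.2551]
moment [-0.0743 -0.0621  0.0075]
grip_width 0.0867
0.0187
top {'mtx': array([[503.63370257,   0.        , 284.54262844],
       [  0.        , 503.63370257, 198.52513506],
       [  0.        ,   0.        ,   1.        ]]), 'R': array([[-0.01443535, -0.9998647 , -0.00788705],
       [-0.99780827,  0.0149142 , -0.06446883],
       [ 0.06457774,  0.00693913, -0.99788855]]), 't': array([0.08776655, 0.44741363, 1.59485121])}
scene {'mtx': array([[388.00953434,   0.        , 288.29413014],
       [  0.        , 388.00953434, 203.20441888],
       [  0.        ,   0.        ,   1.        ]]), 'R': array([[-0.58923766,  0.80795649, -0.00230073],
       [ 0.62340708,  0.4528318 , -0.63742213],
       [-0.5139675 , -0.37702742, -0.77051135]]), 't': array([ 0.23221287, -0.2704982 ,  1.25908661])}
```

View pics/top0.png

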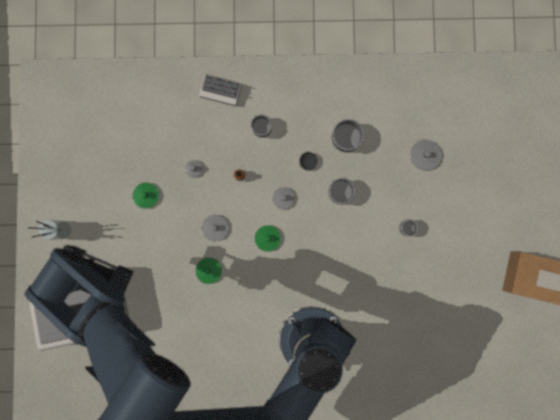

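View pics/scene0.png

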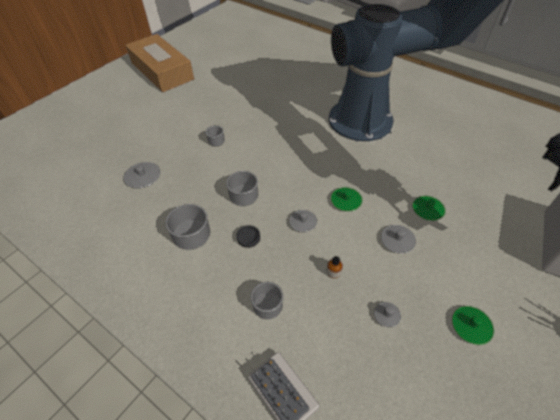

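```bash
cat > h.py <<'E'
import cv2,numpy as np
from rig import robot
C={n:robot.calibration(n) for n in("top","scene")}
def world(n,d):
    c=C[n];h,w=d.shape;u,v=np.meshgrid(np.arange(w),np.arange(h))
    K=c["mtx"];P=np.stack([(u-K[0,2])/K[0,0]*d,(v-K[1,2])/K[1,1]*d,d],-1)
    return (P-c["t"])@c["R"]
def ray(n,u,v,z):
    c=C[n];r=np.array([(u-c["mtx"][0,2])/c["mtx"][0,0],(v-c["mtx"][1,2])/c["mtx"][1,1],1])@c["R"]
    o=-c["R"].T@c["t"]; return o+r*(z-o[2])/r[2]
def proj(n,X):
    c=C[n];p=c["R"]@np.asarray(X)+c["t"];return c["mtx"][:2,:2]@(p[:2]/p[2])+c["mtx"][:2,2]
E
python3 - <<'E'
from h import *
for n in("top","scene"):
    d=np.load(n+"0.npy");W=world(n,d);z=W[...,2]
    b=(d>0)&(abs(z)<.2)
    print(n,np.percentile(z[b],[5,25,50,75,95]),(d==0).mean())
    m=np.uint8(np.clip(z/.07,0,1)*255)
    p=cv2.imread(f"pics/{n}0.png")
    r=(slice(70,290),slice(120,460)) if n=="top" else (slice(110,350),slice(110,500))
    a=cv2.resize(p[r],None,fx=2,fy=2,interpolation=cv2.INTER_CUBIC)
    cv2.imwrite(f"pics/{n}_crop.png",a)
    cv2.imwrite(f"pics/{n}_h.png",cv2.resize(m[r],None,fx=2,fy=2,interpolation=cv2.INTER_NEAREST))
    mask=((z>.006)&(z<.09)&b&(W[...,0]>.3)&(W[...,0]<.85)&(abs(W[...,1])<.45)).astype(np.uint8)
    k,l,s,c=cv2.connectedComponentsWithStats(mask)
    for i in range(1,k):
        if s[i,4]<30: continue
        q=W[l==i]; print(n,np.round(c[i],1),s[i],"mean",q.mean(0).round(4),"zp",np.percentile(q[:,2],[5,50,95,99.5]).round(3),"ext",(q.max(0)-q.min(0)).round(3),"mid",((q.max(0)+q.min(0))/2).round(4))
E
```

```text
top [-0.00608136 -0.0023313   0.00032067  0.00316334  0.01299742] 0.00405187074829932
top [220.2  89.8] [199  75  43  32 941] mean [0.8    0.2824 0.0324] zp [0.017 0.034 0.046 0.059] ext [0.097 0.136 0.058] mid [0.8008 0.2845 0.0351]
top [260.8 124.2] [250 113  22  25 200] mean [0.6859 0.1534 0.0344] zp [0.007 0.038 0.053 0.055] ext [0.081 0.067 0.05 ] mid [0.6882 0.1538 0.0314]
top [348.5 133.6] [331 117  35  36 367] mean [ 0.6503 -0.1246  0.0395] zp [0.007 0.041 0.066 0.069] ext [0.115 0.111 0.064] mid [ 0.653  -0.1269  0.038 ]
top [425.2 154.5] [409 139  33  32 733] mean [ 0.5836 -0.3721  0.0142] zp [0.007 0.013 0.024 0.04 ] ext [0.101 0.104 0.04 ] mid [ 0.5845 -0.3738  0.0262]
top [307.8 160. ] [299 152  19  18  90] mean [0.5716 0.0046 0.0144] zp [0.007 0.015 0.023 0.025] ext [0.057 0.058 0.02 ] mid [0.5698 0.0041 0.0161]
top [193.1 168.3] [184 160  19  18 235] mean [0.5503 0.3734 0.0161] zp [0.008 0.013 0.039 0.042] ext [0.056 0.059 0.037] mid [0.5505 0.3739 0.0247]
top [238.8 174.7] [232 169  14  14 115] mean [0.5246 0.2242 0.0404] zp [0.014 0.038 0.062 0.065] ext [0.04  0.042 
[... 2008 characters left out ...]
 0.3088 0.014 ] zp [0.009 0.012 0.034 0.039] ext [0.084 0.084 0.033] mid [0.3594 0.3077 0.0234]
scene [334.5 267.2] [326 256  17  22 283] mean [0.5342 0.2304 0.0366] zp [0.011 0.037 0.06  0.062] ext [0.033 0.036 0.056] mid [0.5297 0.2276 0.0342]
scene [266.9 299.4] [251 282  33  38 648] mean [0.6823 0.154  0.0317] zp [0.009 0.033 0.049 0.05 ] ext [0.068 0.068 0.047] mid [0.6824 0.1549 0.0294]
scene [387.2 314.4] [374 302  27  26 530] mean [0.5546 0.3757 0.0164] zp [0.01  0.013 0.037 0.039] ext [0.057 0.056 0.033] mid [0.5515 0.3751 0.0235]
scene [282.9 390. ] [ 248  352   72   68 2769] mean [0.8061 0.2881 0.0333] zp [0.023 0.036 0.048 0.058] ext [0.094 0.137 0.053] mid [0.802  0.2873 0.0332]
```

View pics/top_crop.png

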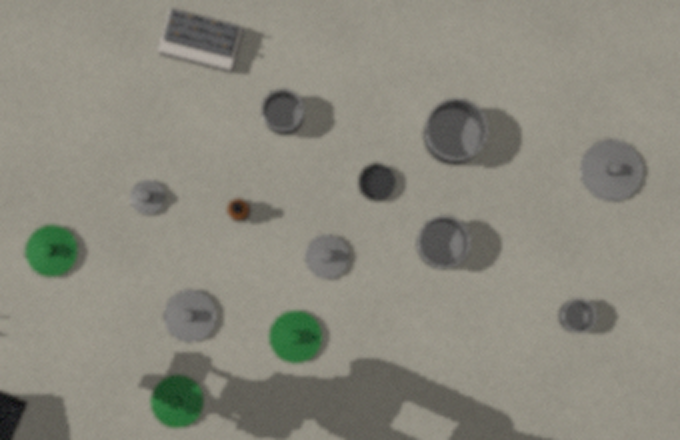

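View pics/top_h.png

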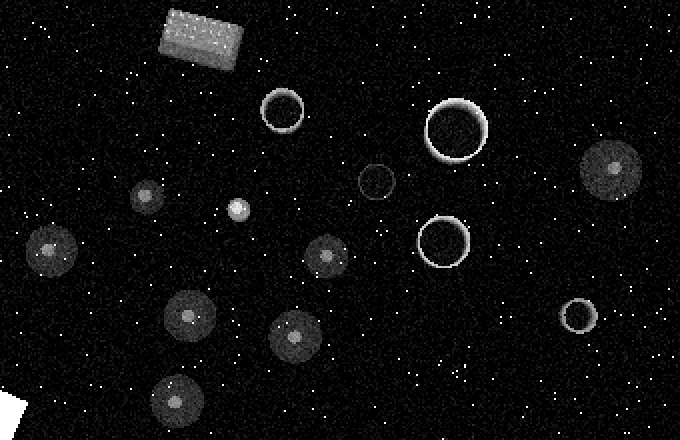

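View pics/scene_crop.png

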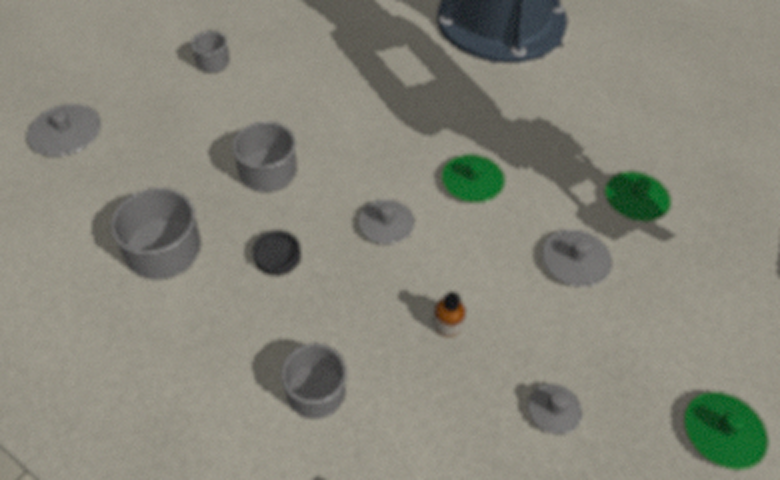

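```bash
cat >> h.py <<'E'
from scipy.optimize import least_squares
JAR={52:(.351,-.306,.042),66:(.684,.154,.048),80:(.470,-.098,.055),96:(.647,-.121,.062)}
LID={52:(.552,.375),66:(.453,.087),80:(.361,.306),96:(.585,-.371)}
def fitc(P,r,c0):
    s=least_squares(lambda c:np.hypot(P[:,0]-c[0],P[:,1]-c[1])-r,c0,loss="soft_l1",f_scale=.003);return s.x,np.sqrt(np.mean(s.fun**2))
def jar(n,d,k,c0=None):
    x,y,H=JAR[k]; 
    if c0 is not None:x,y=c0
    W=world(n,d);D=np.hypot(W[...,0]-x,W[...,1]-y)
    m=(D<k/2000+.015)&(W[...,2]>H-.006)&(W[...,2]<H+.012)
    v,u=np.nonzero(m);P=np.array([ray(n,a,b,H-.002) for a,b in zip(u,v)])
    c,e=fitc(P,k/2000-.00125,(x,y));return c,e,len(P)
def lid(n,d,k,c0=None,z0=0,g=0):
    x,y=LID[k] if c0 is None else c0
    R=(k+4)/2000+.015;W=world(n,d);D=np.hypot(W[...,0]-x,W[...,1]-y)
    zz=W[...,2]-z0
    m=((D<R)&(zz>.006)&(zz<.05)).astype(np.uint8)
    m=cv2.morphologyEx(m,cv2.MORPH_CLOSE,np.ones((3,3)))
    kk,l,s,_=cv2.connectedComponentsWithStats(m);m=(l==1+np.argmax(s[1:,4])).astype(np.uint8)
    cs,_=cv2.findContours(m,cv2.RETR_EXTERNAL,cv2.CHAIN_APPROX_NONE);q=max(cs,key=cv2.contourArea)[:,0]
    P=np.array([ray(n,a,b,z0+.012) for a,b in q])
    rr=(k+4)/2000-.0015
    c,e=fitc(P,rr,(x,y))
    v,u=np.nonzero((D<.025)&(zz>.030)&(zz<.05));kp=ray(n,u.mean(),v.mean(),z0+.036) if len(u) else [0,0]
    return c,e,np.array(kp[:2])
E
python3 - <<'E'
from h import *
for k in JAR:
  for n in("top","scene"):
    d=np.load(n+"0.npy")
    c,e,N=jar(n,d,k);print("jar",k,n,c.round(4),e.round(4),N)
for k in LID:
  for n in("top","scene"):
    d=np.load(n+"0.npy")
    c,e,kp=lid(n,d,k);print("lid",k,n,c.round(4),e.round(4),"knob",kp.round(4))
E
```

```text
jar 52 top [ 0.3504 -0.3079] 0.0016 84
jar 52 scene [ 0.3511 -0.3055] 0.0022 73
jar 66 top [0.6826 0.1526] 0.0015 90
jar 66 scene [0.6824 0.1545] 0.0016 213
jar 80 top [ 0.4688 -0.0973] 0.0013 105
jar 80 scene [ 0.4694 -0.095 ] 0.0021 167
jar 96 top [ 0.6445 -0.12  ] 0.0014 127
jar 96 scene [ 0.6448 -0.1176] 0.002 246
lid 52 top [0.5503 0.3732] 0.0057 knob [0.5509 0.3736]
lid 52 scene [0.5519 0.3753] 0.0011 knob [0.5528 0.3755]
lid 66 top [0.45   0.0854] 0.0058 knob [0.4509 0.0864]
lid 66 scene [0.4521 0.0883] 0.0009 knob [0.4526 0.0891]
lid 80 top [0.3604 0.3057] 0.0052 knob [0.3593 0.3058]
lid 80 scene [0.3608 0.308 ] 0.0011 knob [0.3623 0.3082]
lid 96 top [ 0.582  -0.3715] 0.0064 knob [ 0.5838 -0.3717]
lid 96 scene [ 0.5845 -0.3691] 0.001 knob [ 0.5851 -0.3682]
```

```bash
cat > g.py <<'E'
import sys,numpy as np
from scipy.spatial.transform import Rotation as R
from rig import robot
o=robot.get_obs();r=R.from_quat(o["tool_rot"])
t=np.array(list(map(float,sys.argv[1:4])))
print("t",o["time"],"pos",o["position"].round(4),"F",o["ft_force"].round(2),"w",o["grip_width"].round(4),"axes z",r.as_matrix()[:,2].round(4),"x",r.as_matrix()[:,0].round(3))
print("shift cm",(r.inv().apply(t-o["position"])*100).round(2))
E
python3 g.py .5515 .3743 .11
```

```text
Traceback (most recent call last):
  File "g.py", line 6, in <module>
    print("t",o["time"],"pos",o["position"].round(4),"F",o["ft_force"].round(2),"w",o["grip_width"].round(4),"axes z",r.as_matrix()[:,2].round(4),"x",r.as_matrix()[:,0].round(3))
                                                                                    ^^^^^^^^^^^^^^^^^^^^^
AttributeError: 'float' object has no attribute 'round'
```

```bash
sed -i 's/o\["grip_width"\].round(4)/round(o["grip_width"],4)/' g.py
python3 g.py .5515 .3743 .11
```

```text
t 0.1 pos [0.248  0.573  0.2217] F [-0.27 -0.45 -0.05] w 0.0869 axes z [-0.0011 -0.0016 -1.    ] x [-0.918  0.398  0.   ]
shift cm [-35.75  -6.14  11.17]
```

{"name": "drive_tool", "arguments": {
  "targets": [-1.8,-0.3,0.6,0,0,0,-5.4,-0.9,1.7,0,0,0,-9,-1.5,2.8,0,0,0,-12.6,-2.1,3.9,0,0,0,-16.2,-2.8,5,0,0,0,-19.8,-3.4,6.2,0,0,0,-23.4,-4,7.3,0,0,0,-27,-4.6,8.4,0,0,0,-30.6,-5.2,9.5,0,0,0,-33.5,-5.7,10.5,0,0,0,-35.2,-6,11,0,0,0,-35.75,-6.1,11.2,0,0,0],
  "grip": -0.3,
  "squeeze": 30
}}

```text
time: 1.1
position: [0.5542, 0.3732, 0.1091]
tool_rot: [0.205, 0.979, -0.001, -0.0]
ft_force: [0.4, 0.7, -0.0]
grip_width: 0.0564
```

```bash
python3 g.py .5515 .3743 .018
```

```text
t 1.1 pos [0.5542 0.3732 0.1091] F [ 0.37  0.67 -0.01] w 0.0564 axes z [-1.e-03 -9.e-04 -1.e+00] x [-0.916  0.401  0.001]
shift cm [0.29 0.01 9.11]
```

{"name": "drive_tool", "arguments": {
  "targets": [0,0,1.5,0,0,0,0,0,4,0,0,0,0,0,6,0,0,0,0,0,6,0,0,0]
}}

```text
time: 1.43
position: [0.5477, 0.375, 0.0467]
tool_rot: [0.202, 0.979, -0.003, -0.004]
ft_force: [-1.6, -0.5, -1.0]
grip_width: 0.0566
```

```bash
python3 g.py .5515 .3743 .018
python3 - <<'E'
from h import *
for n in("top","scene"):
    p,d=robot.camera(n)
    u,v=proj(n,[.5515,.3743,.03]).astype(int)
    a=p[max(v-60,0):v+60,u-70:u+70,::-1]
    cv2.imwrite(f"pics/{n}1.png",cv2.resize(a,None,fx=4,fy=4,interpolation=cv2.INTER_CUBIC))
E
```

```text
t 1.4333 pos [0.5477 0.375  0.0467] F [-1.55 -0.51 -1.01] w 0.0566 axes z [-0.0086 -0.0034 -1.    ] x [-0.918  0.396  0.007]
shift cm [-0.4   0.1   2.87]
```

View pics/scene1.png

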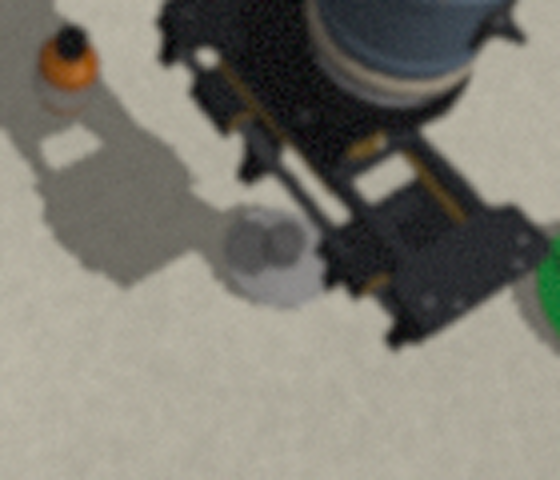

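{"name": "drive_tool", "arguments": {
  "targets": [0,0,0,0,0,0,0,0,0,0,0,0,0,0,0,0,0,0,0,0,0,0,0,0]
}}

```text
time: 1.87
position: [0.5527, 0.3759, 0.0519]
tool_rot: [0.203, 0.979, 0.001, 0.001]
ft_force: [0.4, -0.3, -0.4]
grip_width: 0.0566
```

```bash
python3 g.py .5515 .3743 .018
python3 - <<'E'
from h import *
from scipy.spatial.transform import Rotation as R
o=robot.get_obs();M=R.from_quat(o["tool_rot"]).as_matrix()
for n in("top","scene"):
    p,d=robot.camera(n);p=p[:,:,::-1].copy()
    u,v=proj(n,[.5515,.3743,.03]).astype(int)
    a=cv2.resize(p[max(v-60,0):v+60,u-70:u+70],None,fx=4,fy=4,interpolation=cv2.INTER_CUBIC)
    for X,c in ((o["position"],(0,0,255)),(o["position"]+M[:,1]*.028,(0,255,0)),(o["position"]-M[:,1]*.028,(0,255,0)),([.5515,.3743,.038],(255,0,0))):
        q=(proj(n,X)-[u-70,v-60]+.5)*4
        cv2.circle(a,tuple(q.astype(int)),5,c,2)
    cv2.imwrite(f"pics/{n}2.png",a)
E
```

```text
t 1.8667 pos [0.5527 0.3759 0.0519] F [ 0.44 -0.32 -0.39] w 0.0566 axes z [ 1.9e-03  9.0e-04 -1.0e+00] x [-0.918  0.397 -0.001]
shift cm [ 0.06 -0.2   3.39]
```

View pics/scene2.png

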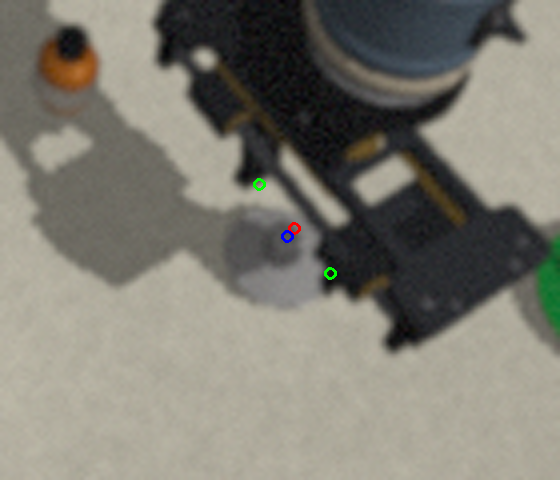

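View pics/top2.png

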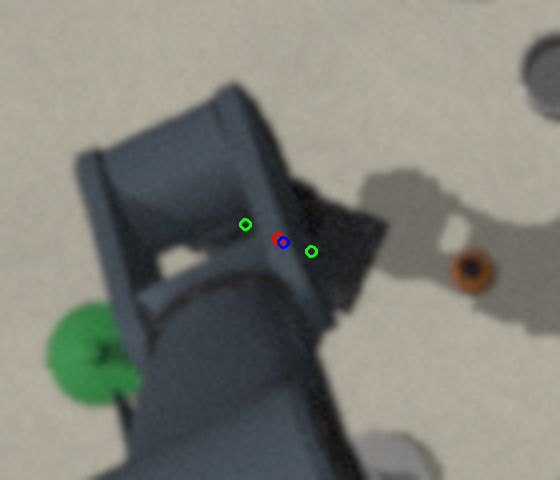

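{"name": "drive_tool", "arguments": {
  "targets": [0,0,0.4,0,0,0,0,0,0.9,0,0,0,0,0,1.4,0,0,0,0,0,1.9,0,0,0,0,0,2.3,0,0,0,0,0,2.6,0,0,0,0,0,2.9,0,0,0,0,0,3.0,0,0,0,0,0,3.1,0,0,0,0,0,3.1,0,0,0,0,0,3.1,0,0,0]
}}

```text
time: 2.88
position: [0.5523, 0.3755, 0.0197]
tool_rot: [0.203, 0.979, 0.0, 0.0]
ft_force: [-0.0, 1.0, 0.4]
grip_width: 0.0566
```

```bash
python3 g.py .5515 .3743 .018
```

```text
t 2.8833 pos [0.5523 0.3755 0.0197] F [-0.04  0.99  0.38] w 0.0566 axes z [ 3.e-04  1.e-04 -1.e+00] x [-0.918  0.398 -0.   ]
shift cm [ 0.03 -0.14  0.17]
```

{"name": "drive_tool", "arguments": {
  "targets": [0,-0.1,0.1,0,0,0,0,-0.1,0.1,0,0,0,0,-0.1,0.1,0,0,0,0,-0.1,0.1,0,0,0,0,-0.1,0.1,0,0,0,0,-0.1,0.1,0,0,0],
  "grip": 1,
  "squeeze": 30
}}

```text
time: 3.38
position: [0.5519, 0.3745, 0.0186]
tool_rot: [0.203, 0.979, 0.0, 0.0]
ft_force: [0.6, -0.0, 0.5]
grip_width: 0.0247
```

```bash
python3 g.py .5515 .3743 .018
```

```text
t 3.3833 pos [0.5519 0.3745 0.0186] F [ 0.62 -0.04  0.53] w 0.0247 axes z [ 1.e-04  0.e+00 -1.e+00] x [-0.918  0.397 -0.   ]
shift cm [ 0.02 -0.03  0.06]
```

Still closing (24.7 mm vs 20 mm); give it time.

{"name": "drive_tool", "arguments": {
  "targets": [0,0,0,0,0,0,0,0,0,0,0,0,0,0,0,0,0,0,0,0,0,0,0,0]
}}

```text
time: 3.72
position: [0.5518, 0.3745, 0.0186]
tool_rot: [0.203, 0.979, 0.0, 0.0]
ft_force: [-0.8, -1.0, 0.6]
grip_width: 0.0191
```

```bash
python3 g.py .3508 -.3067 .14
```

```text
t 3.7167 pos [0.5518 0.3745 0.0186] F [-0.78 -1.03  0.62] w 0.0191 axes z [ 0.  0. -1.] x [-0.918  0.397 -0.   ]
shift cm [ -8.63 -70.5  -12.14]
```

{"name": "drive_tool", "arguments": {
  "targets": [0,0,-0.3,0,0,0,0,0,-0.8,0,0,0,0,0,-1.8,0,0,0,0,0,-3.3,0,0,0,0,0,-4.8,0,0,0,0,0,-6.3,0,0,0,0,0,-7.8,0,0,0,0,0,-9.3,0,0,0,0,0,-10.8,0,0,0,0,0,-11.6,0,0,0,0,0,-12,0,0,0,0,0,-12.1,0,0,0]
}}

```text
time: 4.72
position: [0.5522, 0.3747, 0.1408]
tool_rot: [0.203, 0.979, 0.001, 0.001]
ft_force: [-0.5, 0.3, -0.0]
grip_width: 0.019
```

{"name": "drive_tool", "arguments": {
  "targets": [-0.1,-1,0,0,0,0,-0.4,-3,0,0,0,0,-0.7,-6,0,0,0,0,-1.1,-9,0,0,0,0,-1.5,-12,0,0,0,0,-1.8,-15,0,0,0,0,-2.2,-18,0,0,0,0,-2.6,-21,0,0,0,0,-2.9,-24,0,0,0,0,-3.3,-27,0,0,0,0,-3.7,-30,0,0,0,0,-4,-33,0,0,0,0]
}}

```text
time: 5.72
position: [0.4556, 0.0542, 0.1388]
tool_rot: [0.203, 0.979, -0.0, -0.001]
ft_force: [1.1, -0.6, -1.2]
grip_width: 0.0192
```

{"name": "drive_tool", "arguments": {
  "targets": [-0.4,-3,0,0,0,0,-0.7,-6,0,0,0,0,-1.1,-9,0,0,0,0,-1.5,-12,0,0,0,0,-1.8,-15,0,0,0,0,-2.2,-18,0,0,0,0,-2.6,-21,0,0,0,0,-2.9,-24,0,0,0,0,-3.3,-27,0,0,0,0,-3.7,-30,0,0,0,0,-4,-33,0,0,0,0,-4.3,-35.5,0,0,0,0]
}}

```text
time: 6.72
position: [0.3539, -0.2884, 0.1389]
tool_rot: [0.204, 0.979, 0.0, -0.001]
ft_force: [1.0, -0.4, -1.0]
grip_width: 0.0188
```

```bash
python3 g.py .3508 -.3067 .14
```

```text
t 6.7167 pos [ 0.3539 -0.2884  0.1389] F [ 0.98 -0.44 -1.02] w 0.0188 axes z [-0.0013  0.0011 -1.    ] x [-0.917  0.399  0.002]
shift cm [-0.45 -1.8  -0.12]
```

{"name": "drive_tool", "arguments": {
  "targets": [-0.2,-1.2,0,0,0,0,-0.3,-2,1,0,0,0,-0.3,-2,2,0,0,0,-0.3,-2,3,0,0,0,-0.3,-2,4,0,0,0,-0.3,-2,5,0,0,0,-0.3,-2,5.7,0,0,0,-0.3,-2,6,0,0,0,-0.3,-2,6,0,0,0,-0.3,-2,6,0,0,0]
}}

```text
time: 7.55
position: [0.3505, -0.306, 0.0794]
tool_rot: [0.203, 0.979, 0.0, -0.0]
ft_force: [0.0, -0.1, -0.0]
grip_width: 0.0188
```

```bash
python3 g.py .3508 -.3067 .052;  cat > look.py <<'E'
from h import *
import sys
x,y,z=map(float,sys.argv[2:5])
for n in("top","scene"):
    p,d=robot.camera(n);p=p[:,:,::-1].copy();np.save(f"{n}_{sys.argv[1]}.npy",d)
    u,v=proj(n,[x,y,z]).astype(int);v0=max(v-45,0);u0=max(u-60,0)
    a=cv2.resize(p[v0:v+45,u0:u+60],None,fx=5,fy=5,interpolation=cv2.INTER_CUBIC)
    q=(proj(n,[x,y,z])-[u0,v0]+.5)*5;cv2.circle(a,tuple(q.astype(int)),4,(0,0,255),1)
    cv2.imwrite(f"pics/{n}_{sys.argv[1]}.png",a)
E
python3 look.py a .3508 -.3067 .042
```

```text
t 7.55 pos [ 0.3505 -0.306   0.0794] F [ 0.05 -0.06 -0.04] w 0.0188 axes z [-4.e-04  7.e-04 -1.e+00] x [-0.918  0.397  0.001]
shift cm [-0.06 -0.05  2.74]
```

View pics/scene_a.png

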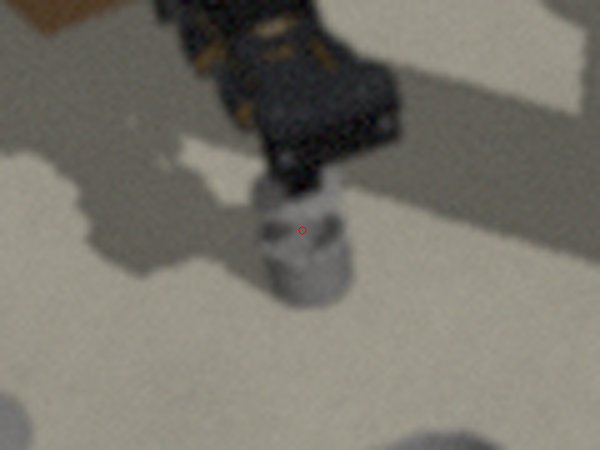

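View pics/top_a.png

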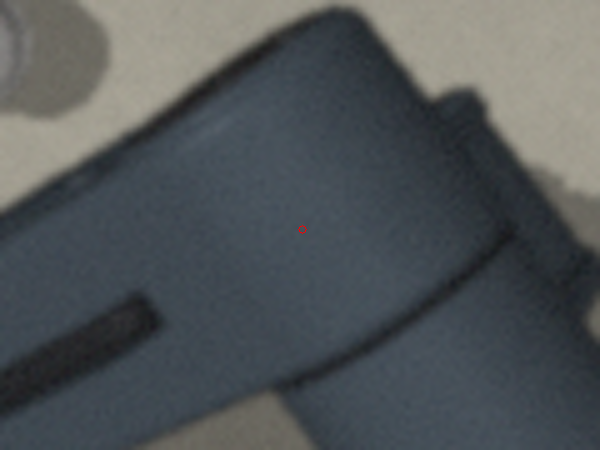

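{"name": "drive_tool", "arguments": {
  "targets": [0,-0.1,0.4,0,0,0,0,-0.1,0.9,0,0,0,0,-0.1,1.3,0,0,0,0,-0.1,1.6,0,0,0,0,-0.1,1.9,0,0,0,0,-0.1,2.1,0,0,0,0,-0.1,2.3,0,0,0,0,-0.1,2.4,0,0,0,0,-0.1,2.4,0,0,0]
}}

```text
time: 8.4
position: [0.35, -0.3074, 0.0553]
tool_rot: [0.203, 0.979, 0.0, -0.0]
ft_force: [-0.5, -0.0, -0.4]
grip_width: 0.0191
```

```bash
python3 g.py .3508 -.3067 .052
```

```text
t 8.4 pos [ 0.35   -0.3074  0.0553] F [-0.46 -0.04 -0.36] w 0.0191 axes z [-3.e-04  4.e-04 -1.e+00] x [-0.918  0.398  0.   ]
shift cm [-0.04  0.1   0.33]
```

No contact force with the plug 5 mm in. Lower the last bit.

{"name": "drive_tool", "arguments": {
  "targets": [0,0,0.1,0,0,0,0,0,0.2,0,0,0,0,0,0.3,0,0,0,0,0,0.35,0,0,0,0,0,0.35,0,0,0]
}}

```text
time: 8.82
position: [0.35, -0.3075, 0.052]
tool_rot: [0.203, 0.979, 0.0, -0.0]
ft_force: [-0.0, 0.3, -0.5]
grip_width: 0.019
```

```bash
python3 g.py .3508 -.3067 .052
```

```text
t 8.8167 pos [ 0.35   -0.3075  0.052 ] F [-0.04  0.27 -0.49] w 0.019 axes z [-1.e-04  1.e-04 -1.e+00] x [-0.918  0.397  0.   ]
shift cm [-0.04  0.1  -0.  ]
```

{"name": "drive_tool", "arguments": {
  "targets": [0,0,0.1,0,0,0,0,0,0.1,0,0,0,0,0,0.1,0,0,0]
}}

```text
time: 9.07
position: [0.3502, -0.3076, 0.0515]
tool_rot: [0.203, 0.979, -0.0, 0.0]
ft_force: [-0.9, 1.0, 5.0]
grip_width: 0.0191
```

```bash
python3 g.py .3508 -.3067 .052
```

```text
t 9.0667 pos [ 0.3502 -0.3076  0.0515] F [-0.86  1.    5.  ] w 0.0191 axes z [ 3.e-04 -5.e-04 -1.e+00] x [-0.918  0.398 -0.001]
shift cm [-0.02  0.11 -0.05]
```

{"name": "drive_tool", "arguments": {
  "targets": [0,0,-0.05,0,0,0,0,0,-0.05,0,0,0,0,0,-0.05,0,0,0,0,0,-0.05,0,0,0,0,0,-0.05,0,0,0,0,0,-0.05,0,0,0],
  "grip": -0.3
}}

```text
time: 9.57
position: [0.3501, -0.3075, 0.0514]
tool_rot: [0.203, 0.979, 0.0, -0.0]
ft_force: [0.2, -0.7, 0.6]
grip_width: 0.0508
```

{"name": "drive_tool", "arguments": {
  "targets": [0,0,-0.5,0,0,0,0,0,-1.5,0,0,0,0,0,-3,0,0,0,0,0,-5,0,0,0,0,0,-7,0,0,0,0,0,-8,0,0,0,0,0,-8.4,0,0,0,0,0,-8.4,0,0,0]
}}

```text
time: 10.23
position: [0.3504, -0.308, 0.1366]
tool_rot: [0.203, 0.979, -0.001, 0.001]
ft_force: [-0.0, -0.3, 0.5]
grip_width: 0.0567
```

```bash
python3 g.py .5837 -.3702 .10; python3 look.py b .3508 -.3067 .071
```

```text
t 10.2333 pos [ 0.3504 -0.308   0.1366] F [-0.   -0.34  0.54] w 0.0567 axes z [ 0.0015 -0.0021 -1.    ] x [-0.918  0.397 -0.002]
shift cm [-23.87   3.57   3.71]
```

View pics/scene_b.png

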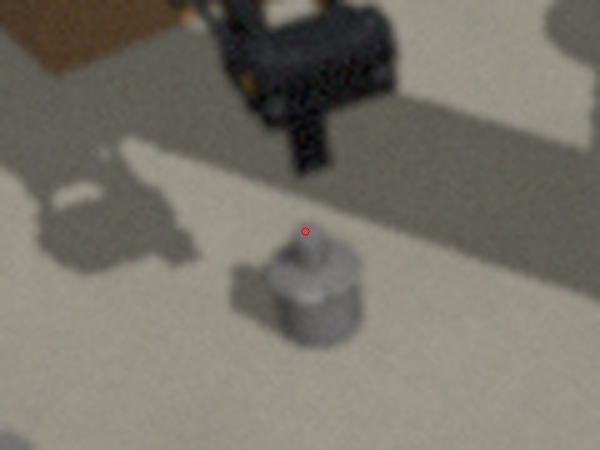

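{"name": "drive_tool", "arguments": {
  "targets": [-0.8,0.1,0,0,0,0,-2.6,0.4,0.3,0,0,0,-5.2,0.8,0.7,0,0,0,-8,1.2,1.1,0,0,0,-11,1.6,1.5,0,0,0,-14,2,1.9,0,0,0,-17,2.5,2.3,0,0,0,-20,2.9,2.7,0,0,0,-22,3.2,3,0,0,0,-23.3,3.4,3.2,0,0,0,-23.8,3.5,3.4,0,0,0,-23.8,3.5,3.4,0,0,0]
}}

```text
time: 11.33
position: [0.583, -0.3695, 0.0995]
tool_rot: [0.203, 0.979, 0.001, -0.001]
ft_force: [-1.1, 0.4, -0.6]
grip_width: 0.0566
```

```bash
python3 g.py .5837 -.3702 .018
```

```text
t 11.3333 pos [ 0.583  -0.3695  0.0995] F [-1.06  0.4  -0.58] w 0.0566 axes z [-0.0014  0.0014 -1.    ] x [-0.918  0.397  0.002]
shift cm [-0.1  -0.05  8.15]
```

{"name": "drive_tool", "arguments": {
  "targets": [-0.1,0,0.6,0,0,0,-0.1,0,1.6,0,0,0,-0.1,0,2.8,0,0,0,-0.1,0,4,0,0,0,-0.1,0,5.1,0,0,0,-0.1,0,6,0,0,0,-0.1,0,6.7,0,0,0,-0.1,0,7.2,0,0,0,-0.1,0,7.6,0,0,0,-0.1,0,7.8,0,0,0,-0.1,0,8,0,0,0,-0.1,0,8,0,0,0]
}}

```text
time: 12.33
position: [0.5834, -0.3705, 0.0215]
tool_rot: [0.203, 0.979, -0.0, 0.0]
ft_force: [0.0, 0.2, 0.3]
grip_width: 0.0564
```

```bash
python3 g.py .5837 -.3702 .018
```

```text
t 12.3333 pos [ 0.5834 -0.3705  0.0215] F [0.05 0.21 0.31] w 0.0564 axes z [ 1.e-04 -1.e-04 -1.e+00] x [-0.918  0.398 -0.   ]
shift cm [-0.02  0.04  0.35]
```

{"name": "drive_tool", "arguments": {
  "targets": [0,0,0.1,0,0,0,0,0,0.2,0,0,0,0,0,0.3,0,0,0,0,0,0.3,0,0,0,0,0,0.3,0,0,0,0,0,0.3,0,0,0,0,0,0.3,0,0,0,0,0,0.3,0,0,0,0,0,0.3,0,0,0,0,0,0.3,0,0,0,0,0,0.3,0,0,0],
  "grip": 1,
  "squeeze": 40
}}

```text
time: 13.25
position: [0.5833, -0.3705, 0.0187]
tool_rot: [0.203, 0.979, -0.0, 0.0]
ft_force: [-0.3, -0.3, 1.1]
grip_width: 0.0189
```

```bash
python3 g.py .6447 -.1188 .16
```

```text
t 13.25 pos [ 0.5833 -0.3705  0.0187] F [-0.27 -0.32  1.14] w 0.0189 axes z [ 1.e-04 -2.e-04 -1.e+00] x [-0.918  0.397 -0.   ]
shift cm [  4.37  25.53 -14.14]
```

{"name": "drive_tool", "arguments": {
  "targets": [0,0,-0.3,0,0,0,0,0,-0.8,0,0,0,0,0,-1.8,0,0,0,0,0,-3.3,0,0,0,0,0,-4.8,0,0,0,0,0,-6.3,0,0,0,0,0,-7.8,0,0,0,0,0,-9,0,0,0,0,0,-10,0,0,0,0,0,-10.7,0,0,0,0,0,-11,0,0,0,0,0,-11,0,0,0]
}}

```text
time: 14.25
position: [0.5836, -0.3706, 0.1295]
tool_rot: [0.203, 0.979, -0.0, 0.001]
ft_force: [-0.6, 0.6, -0.7]
grip_width: 0.0189
```

{"name": "drive_tool", "arguments": {
  "targets": [0.2,0.9,0,0,0,0,0.5,2.9,0,0,0,0,1,5.8,0,0,0,0,1.5,8.8,0,0,0,0,2,11.8,0,0,0,0,2.5,14.8,0,0,0,0,3,17.8,0,0,0,0,3.5,20.6,0,0,0,0,3.9,22.9,0,0,0,0,4.2,24.6,0,0,0,0,4.4,25.4,0,0,0,0,4.4,25.5,0,0,0,0]
}}

```text
time: 15.25
position: [0.6437, -0.1162, 0.1276]
tool_rot: [0.202, 0.979, 0.0, -0.001]
ft_force: [-0.2, -0.2, -0.6]
grip_width: 0.0187
```

```bash
python3 g.py .6447 -.1188 .0717
```

```text
t 15.25 pos [ 0.6437 -0.1162  0.1276] F [-0.17 -0.2  -0.61] w 0.0187 axes z [-0.0023  0.0013 -1.    ] x [-0.919  0.395  0.003]
shift cm [-0.21 -0.2   5.58]
```

{"name": "drive_tool", "arguments": {
  "targets": [0,0,0.5,0,0,0,0,0,1.3,0,0,0,0,0,2.1,0,0,0,0,0,2.9,0,0,0,0,0,3.6,0,0,0,0,0,4.1,0,0,0,0,0,4.1,0,0,0,0,0,4.1,0,0,0]
}}

```text
time: 15.92
position: [0.644, -0.1191, 0.087]
tool_rot: [0.203, 0.979, 0.0, -0.001]
ft_force: [0.6, -0.6, -1.1]
grip_width: 0.0186
```

```bash
python3 g.py .6447 -.1188 .0717;python3 look.py c .6447 -.1188 .062
```

```text
t 15.9167 pos [ 0.644  -0.1191  0.087 ] F [ 0.55 -0.59 -1.13] w 0.0186 axes z [-1.e-03  4.e-04 -1.e+00] x [-0.917  0.398  0.001]
shift cm [-0.05  0.06  1.53]
```

View pics/scene_c.png

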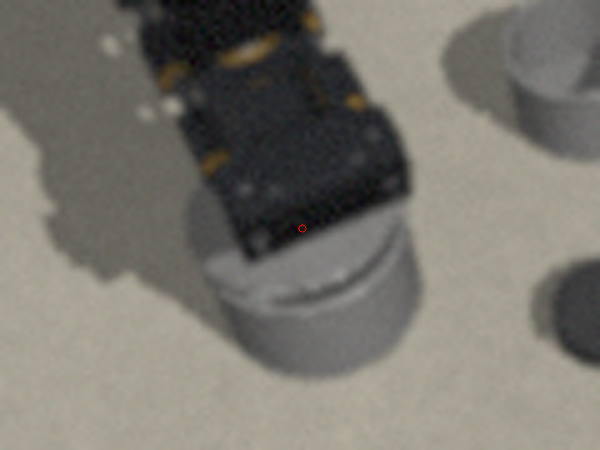

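{"name": "drive_tool", "arguments": {
  "targets": [0,0,0.3,0,0,0,0,0,0.6,0,0,0,0,0,0.9,0,0,0,0,0,1.1,0,0,0,0,0,1.2,0,0,0,0,0,1.3,0,0,0,0,0,1.3,0,0,0]
}}

```text
time: 16.6
position: [0.6442, -0.1189, 0.0743]
tool_rot: [0.203, 0.979, 0.0, -0.0]
ft_force: [0.4, -0.2, -0.3]
grip_width: 0.0188
```

{"name": "drive_tool", "arguments": {
  "targets": [0,0,0.1,0,0,0,0,0,0.2,0,0,0,0,0,0.2,0,0,0,0,0,0.2,0,0,0]
}}

```text
time: 16.93
position: [0.6443, -0.1189, 0.0725]
tool_rot: [0.203, 0.979, -0.0, -0.0]
ft_force: [-0.2, 0.6, -1.4]
grip_width: 0.0189
```

```bash
python3 g.py .6447 -.1188 .0717
```

```text
t 16.9333 pos [ 0.6443 -0.1189  0.0725] F [-0.17  0.59 -1.41] w 0.0189 axes z [-1.e-04 -0.e+00 -1.e+00] x [-0.918  0.397  0.   ]
shift cm [-0.04  0.03  0.08]
```

{"name": "drive_tool", "arguments": {
  "targets": [0,0,0.05,0,0,0,0,0,0.1,0,0,0,0,0,0.15,0,0,0,0,0,0.15,0,0,0]
}}

```text
time: 17.27
position: [0.6444, -0.119, 0.0716]
tool_rot: [0.203, 0.979, -0.0, 0.0]
ft_force: [-2.0, 0.8, 2.3]
grip_width: 0.0189
```

```bash
python3 g.py .6447 -.1188 .0717
```

```text
t 17.2667 pos [ 0.6444 -0.119   0.0716] F [-2.01  0.81  2.31] w 0.0189 axes z [ 2.e-04 -1.e-04 -1.e+00] x [-0.918  0.398 -0.   ]
shift cm [-0.02  0.03 -0.01]
```

Seated (contact at exactly the predicted height). Release and rise.

{"name": "drive_tool", "arguments": {
  "targets": [0,0,0,0,0,0,0,0,0,0,0,0,0,0,0,0,0,0,0,0,0,0,0,0,0,0,0,0,0,0,0,0,0,0,0,0,0,0,0,0,0,0],
  "grip": -0.3
}}

```text
time: 17.85
position: [0.6443, -0.1189, 0.0709]
tool_rot: [0.203, 0.979, 0.0, -0.0]
ft_force: [0.2, 0.1, 0.9]
grip_width: 0.0542
```

{"name": "drive_tool", "arguments": {
  "targets": [0,0,-0.5,0,0,0,0,0,-1.5,0,0,0,0,0,-3,0,0,0,0,0,-4.5,0,0,0,0,0,-5.5,0,0,0,0,0,-6,0,0,0,0,0,-6,0,0,0]
}}

```text
time: 18.43
position: [0.6453, -0.1193, 0.1331]
tool_rot: [0.203, 0.979, -0.0, 0.002]
ft_force: [0.7, -0.2, -0.1]
grip_width: 0.0565
```

```bash
python3 g.py .4515 .0873 .10;python3 look.py d .6447 -.1188 .091
```

```text
t 18.4333 pos [ 0.6453 -0.1193  0.1331] F [ 0.72 -0.17 -0.1 ] w 0.0565 axes z [ 0.0034 -0.0012 -1.    ] x [-0.918  0.397 -0.004]
shift cm [26.01 11.25  3.22]
```

View pics/scene_d.png

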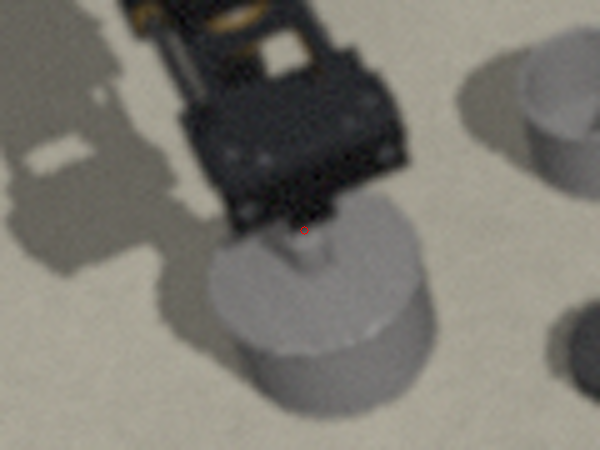

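{"name": "drive_tool", "arguments": {
  "targets": [0.8,0.3,0,0,0,0,2.8,1.2,0,0,0,0,5.5,2.4,0,0,0,0,8.4,3.7,0,0,0,0,11.4,5,0.4,0,0,0,14.4,6.3,0.8,0,0,0,17.4,7.6,1.2,0,0,0,20.4,8.9,1.7,0,0,0,23,10,2.3,0,0,0,25,10.9,2.8,0,0,0,25.8,11.2,3,0,0,0,25.9,11.25,3,0,0,0]
}}

```text
time: 19.53
position: [0.4483, 0.0885, 0.1003]
tool_rot: [0.202, 0.979, -0.0, -0.002]
ft_force: [0.3, 0.0, -0.7]
grip_width: 0.0564
```

```bash
python3 g.py .4515 .0873 .018
```

```text
t 19.5333 pos [0.4483 0.0885 0.1003] F [ 0.3   0.04 -0.67] w 0.0564 axes z [-4.5e-03  2.0e-04 -1.0e+00] x [-0.919  0.395  0.004]
shift cm [-0.38  0.03  8.22]
```

{"name": "drive_tool", "arguments": {
  "targets": [0,0,0.6,0,0,0,0,0,1.6,0,0,0,0,0,2.8,0,0,0,0,0,4,0,0,0,0,0,5.1,0,0,0,0,0,6,0,0,0,0,0,6.7,0,0,0,0,0,7.2,0,0,0,0,0,7.6,0,0,0,0,0,7.8,0,0,0,0,0,7.9,0,0,0,0,0,7.9,0,0,0]
}}

```text
time: 20.53
position: [0.4515, 0.0873, 0.0221]
tool_rot: [0.203, 0.979, 0.0, 0.0]
ft_force: [0.8, 0.1, -0.6]
grip_width: 0.0565
```

```bash
python3 g.py .4515 .0873 .018
```

```text
t 20.5333 pos [0.4515 0.0873 0.0221] F [ 0.83  0.15 -0.61] w 0.0565 axes z [ 3.e-04 -0.e+00 -1.e+00] x [-0.918  0.397 -0.   ]
shift cm [-0.    0.01  0.41]
```

{"name": "drive_tool", "arguments": {
  "targets": [0,0,0.1,0,0,0,0,0,0.2,0,0,0,0,0,0.3,0,0,0,0,0,0.35,0,0,0,0,0,0.35,0,0,0,0,0,0.35,0,0,0,0,0,0.35,0,0,0,0,0,0.35,0,0,0,0,0,0.35,0,0,0,0,0,0.35,0,0,0,0,0,0.35,0,0,0],
  "grip": 1
}}

```text
time: 21.45
position: [0.4513, 0.0873, 0.0186]
tool_rot: [0.203, 0.979, 0.0, -0.0]
ft_force: [-0.8, 0.2, -0.1]
grip_width: 0.019
```

```bash
python3 g.py .6825 .1535 .13
```

```text
t 21.45 pos [0.4513 0.0873 0.0186] F [-0.83  0.25 -0.1 ] w 0.019 axes z [-0.  0. -1.] x [-0.918  0.397  0.   ]
shift cm [-18.58  15.27 -11.14]
```

{"name": "drive_tool", "arguments": {
  "targets": [0,0,-0.3,0,0,0,0,0,-0.8,0,0,0,0,0,-1.8,0,0,0,0,0,-3.3,0,0,0,0,0,-4.8,0,0,0,0,0,-6.3,0,0,0,0,0,-7.8,0,0,0,0,0,-9,0,0,0,0,0,-9.7,0,0,0,0,0,-10,0,0,0,0,0,-10,0,0,0]
}}

```text
time: 22.37
position: [0.4516, 0.0873, 0.1192]
tool_rot: [0.203, 0.979, 0.0, 0.001]
ft_force: [-0.5, -0.2, -0.9]
grip_width: 0.0188
```

{"name": "drive_tool", "arguments": {
  "targets": [-0.6,0.5,0,0,0,0,-1.8,1.5,0,0,0,0,-4,3.3,0,0,0,0,-6.4,5.3,0,0,0,0,-8.8,7.2,0,0,0,0,-11.2,9.2,0,0,0,0,-13.6,11.2,0,0,0,0,-15.6,12.8,0,0,0,0,-17.2,14.1,0,0,0,0,-18.2,15,0,0,0,0,-18.6,15.25,0,0,0,0,-18.6,15.25,0,0,0,0]
}}

```text
time: 23.37
position: [0.6832, 0.1535, 0.1169]
tool_rot: [0.203, 0.979, -0.0, -0.001]
ft_force: [0.4, -0.2, -0.0]
grip_width: 0.0188
```

```bash
python3 g.py .6825 .1535 .0576
```

```text
t 23.3667 pos [0.6832 0.1535 0.1169] F [ 0.41 -0.17 -0.  ] w 0.0188 axes z [-1.2e-03 -2.0e-04 -1.0e+00] x [-0.918  0.397  0.001]
shift cm [ 0.06 -0.02  5.93]
```

Descend to about 15 mm above seat, look.

{"name": "drive_tool", "arguments": {
  "targets": [0,0,0.5,0,0,0,0,0,1.3,0,0,0,0,0,2.1,0,0,0,0,0,2.9,0,0,0,0,0,3.6,0,0,0,0,0,4.2,0,0,0,0,0,4.5,0,0,0,0,0,4.5,0,0,0,0,0,4.5,0,0,0]
}}

```text
time: 24.12
position: [0.6826, 0.1532, 0.0734]
tool_rot: [0.203, 0.979, -0.0, -0.0]
ft_force: [-0.2, 0.1, -0.3]
grip_width: 0.0189
```

```bash
python3 g.py .6825 .1535 .0576;python3 look.py e .6825 .1535 .048
```

```text
t 24.1167 pos [0.6826 0.1532 0.0734] F [-0.15  0.09 -0.31] w 0.0189 axes z [-2.e-04 -0.e+00 -1.e+00] x [-0.918  0.398  0.   ]
shift cm [0.02 0.02 1.58]
```

View pics/scene_e.png

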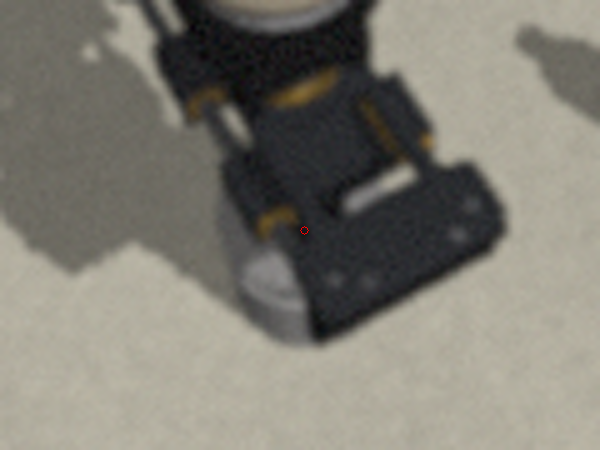

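{"name": "drive_tool", "arguments": {
  "targets": [0,0,0.3,0,0,0,0,0,0.6,0,0,0,0,0,0.9,0,0,0,0,0,1.1,0,0,0,0,0,1.3,0,0,0,0,0,1.4,0,0,0,0,0,1.4,0,0,0,0,0,1.4,0,0,0]
}}

```text
time: 24.88
position: [0.6826, 0.1533, 0.0594]
tool_rot: [0.203, 0.979, -0.0, -0.0]
ft_force: [-0.1, 1.2, 0.1]
grip_width: 0.0185
```

{"name": "drive_tool", "arguments": {
  "targets": [0,0,0.05,0,0,0,0,0,0.1,0,0,0,0,0,0.15,0,0,0,0,0,0.2,0,0,0,0,0,0.2,0,0,0]
}}

```text
time: 25.3
position: [0.6827, 0.1533, 0.0577]
tool_rot: [0.203, 0.979, 0.0, 0.0]
ft_force: [0.1, -0.1, -0.1]
grip_width: 0.019
```

```bash
python3 g.py .6825 .1535 .0576
```

```text
t 25.3 pos [0.6827 0.1533 0.0577] F [ 0.14 -0.13 -0.09] w 0.019 axes z [ 2.e-04  0.e+00 -1.e+00] x [-0.918  0.398 -0.   ]
shift cm [0.03 0.01 0.01]
```

{"name": "drive_tool", "arguments": {
  "targets": [0,0,0.05,0,0,0,0,0,0.1,0,0,0,0,0,0.1,0,0,0,0,0,0.1,0,0,0]
}}

```text
time: 25.63
position: [0.6827, 0.1533, 0.0576]
tool_rot: [0.203, 0.979, -0.0, 0.0]
ft_force: [-1.6, -0.4, 4.1]
grip_width: 0.019
```

```bash
python3 g.py .6825 .1535 .0576
```

```text
t 25.6333 pos [0.6827 0.1533 0.0576] F [-1.65 -0.41  4.06] w 0.019 axes z [ 4.e-04 -1.e-04 -1.e+00] x [-0.918  0.397 -0.   ]
shift cm [0.03 0.01 0.  ]
```

Seated. Release, rise.

{"name": "drive_tool", "arguments": {
  "targets": [0,0,0,0,0,0,0,0,0,0,0,0,0,0,0,0,0,0,0,0,0,0,0,0,0,0,0,0,0,0,0,0,0,0,0,0,0,0,0,0,0,0],
  "grip": -0.3
}}

```text
time: 26.22
position: [0.6826, 0.1533, 0.0563]
tool_rot: [0.203, 0.979, -0.0, -0.0]
ft_force: [-0.8, 0.4, 0.0]
grip_width: 0.0542
```

{"name": "drive_tool", "arguments": {
  "targets": [0,0,-0.5,0,0,0,0,0,-1.5,0,0,0,0,0,-3,0,0,0,0,0,-4.5,0,0,0,0,0,-6,0,0,0,0,0,-7,0,0,0,0,0,-7.5,0,0,0,0,0,-7.5,0,0,0]
}}

```text
time: 26.88
position: [0.6837, 0.1533, 0.1337]
tool_rot: [0.203, 0.979, 0.0, 0.002]
ft_force: [0.2, 0.0, -0.0]
grip_width: 0.0564
```

```bash
python3 g.py .3606 .307 .10;python3 look.py f .6825 .1535 .077
```

```text
t 26.8833 pos [0.6837 0.1533 0.1337] F [ 0.22  0.01 -0.04] w 0.0564 axes z [ 3.5e-03  2.0e-04 -1.0e+00] x [-0.918  0.397 -0.003]
shift cm [35.77  1.25  3.26]
```

View pics/scene_f.png

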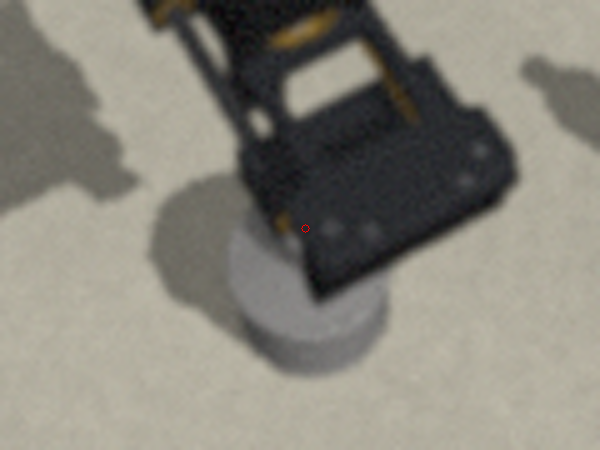

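{"name": "drive_tool", "arguments": {
  "targets": [1,0,0,0,0,0,3,0.1,0,0,0,0,6,0.2,0,0,0,0,9,0.3,0,0,0,0,12,0.4,0,0,0,0,15,0.5,0,0,0,0,18,0.6,0,0,0,0,21,0.8,0,0,0,0,24,0.9,0,0,0,0,27,1,0,0,0,0,30,1.1,0,0,0,0,32,1.2,0.3,0,0,0]
}}

```text
time: 27.98
position: [0.3893, 0.2916, 0.1281]
tool_rot: [0.202, 0.979, -0.001, -0.002]
ft_force: [0.3, -0.0, -0.4]
grip_width: 0.0569
```

{"name": "drive_tool", "arguments": {
  "targets": [2,0.1,0.5,0,0,0,3.3,0.1,1.3,0,0,0,3.7,0.1,2.3,0,0,0,3.7,0.1,3,0,0,0,3.7,0.1,3,0,0,0,3.7,0.1,3,0,0,0]
}}

```text
time: 28.48
position: [0.36, 0.3069, 0.098]
tool_rot: [0.203, 0.979, -0.0, -0.0]
ft_force: [-0.3, 0.4, 0.3]
grip_width: 0.0563
```

```bash
python3 g.py .3606 .307 .018
```

```text
t 28.4833 pos [0.36   0.3069 0.098 ] F [-0.3   0.45  0.26] w 0.0563 axes z [-1.1e-03 -6.0e-04 -1.0e+00] x [-0.918  0.398  0.001]
shift cm [-0.05  0.04  8.  ]
```

{"name": "drive_tool", "arguments": {
  "targets": [0,0,0.6,0,0,0,0,0,1.6,0,0,0,0,0,2.8,0,0,0,0,0,4,0,0,0,0,0,5.1,0,0,0,0,0,6,0,0,0,0,0,6.7,0,0,0,0,0,7.2,0,0,0,0,0,7.5,0,0,0,0,0,7.6,0,0,0,0,0,7.6,0,0,0,0,0,7.6,0,0,0]
}}

```text
time: 29.48
position: [0.3604, 0.3072, 0.0228]
tool_rot: [0.203, 0.979, 0.0, 0.0]
ft_force: [0.3, -0.7, -0.5]
grip_width: 0.0569
```

```bash
python3 g.py .3606 .307 .018
```

```text
t 29.4833 pos [0.3604 0.3072 0.0228] F [ 0.27 -0.67 -0.47] w 0.0569 axes z [ 6.e-04  3.e-04 -1.e+00] x [-0.918  0.397 -0.   ]
shift cm [-0.02 -0.01  0.48]
```

{"name": "drive_tool", "arguments": {
  "targets": [0,0,0.1,0,0,0,0,0,0.2,0,0,0,0,0,0.3,0,0,0,0,0,0.4,0,0,0,0,0,0.4,0,0,0,0,0,0.4,0,0,0,0,0,0.4,0,0,0,0,0,0.4,0,0,0,0,0,0.4,0,0,0,0,0,0.4,0,0,0,0,0,0.4,0,0,0],
  "grip": 1
}}

```text
time: 30.4
position: [0.3602, 0.3071, 0.0186]
tool_rot: [0.203, 0.979, -0.0, -0.0]
ft_force: [-0.3, 0.9, -0.6]
grip_width: 0.0189
```

```bash
python3 g.py .469 -.096 .13
```

```text
t 30.4 pos [0.3602 0.3071 0.0186] F [-0.31  0.87 -0.6 ] w 0.0189 axes z [-0. -0. -1.] x [-0.918  0.397  0.   ]
shift cm [-26.01 -32.66 -11.14]
```

{"name": "drive_tool", "arguments": {
  "targets": [0,0,-0.3,0,0,0,0,0,-0.8,0,0,0,0,0,-1.8,0,0,0,0,0,-3.3,0,0,0,0,0,-4.8,0,0,0,0,0,-6.3,0,0,0,0,0,-7.8,0,0,0,0,0,-9,0,0,0,0,0,-9.7,0,0,0,0,0,-10,0,0,0,0,0,-10,0,0,0]
}}

```text
time: 31.32
position: [0.3605, 0.3073, 0.1195]
tool_rot: [0.203, 0.979, 0.001, 0.001]
ft_force: [0.6, 0.2, -1.2]
grip_width: 0.019
```

{"name": "drive_tool", "arguments": {
  "targets": [-0.6,-0.8,0,0,0,0,-1.8,-2.3,0,0,0,0,-3.6,-4.5,0,0,0,0,-5.4,-6.8,0,0,0,0,-7.2,-9,0,0,0,0,-9,-11.3,0,0,0,0,-10.8,-13.6,0,0,0,0,-12.6,-15.8,0,0,0,0,-14.4,-18.1,0,0,0,0,-16.2,-20.3,0,0,0,0,-18,-22.6,0,0,0,0,-19.8,-24.9,0,0,0,0]
}}

```text
time: 32.32
position: [0.4421, -0.002, 0.1177]
tool_rot: [0.203, 0.979, -0.0, -0.001]
ft_force: [-0.2, 0.5, -0.9]
grip_width: 0.019
```

{"name": "drive_tool", "arguments": {
  "targets": [-1.8,-2.2,0,0,0,0,-3.5,-4.4,0,0,0,0,-4.9,-6.1,0,0,0,0,-5.8,-7.3,0,0,0,0,-6.2,-7.75,0,0,0,0,-6.2,-7.75,0,0,0,0,-6.2,-7.75,0,0,0,0]
}}

```text
time: 32.9
position: [0.4678, -0.0954, 0.1179]
tool_rot: [0.203, 0.979, 0.0, -0.001]
ft_force: [-0.1, 1.0, -0.4]
grip_width: 0.0188
```

```bash
python3 g.py .469 -.096 .0646
```

```text
t 32.9 pos [ 0.4678 -0.0954  0.1179] F [-0.15  1.   -0.43] w 0.0188 axes z [-0.0024  0.0013 -1.    ] x [-0.917  0.398  0.003]
shift cm [-0.14 -0.01  5.33]
```

{"name": "drive_tool", "arguments": {
  "targets": [0,0,0.5,0,0,0,0,0,1.3,0,0,0,0,0,2.1,0,0,0,0,0,2.8,0,0,0,0,0,3.4,0,0,0,0,0,3.7,0,0,0,0,0,3.8,0,0,0,0,0,3.8,0,0,0,0,0,3.8,0,0,0]
}}

```text
time: 33.65
position: [0.4692, -0.0959, 0.0806]
tool_rot: [0.203, 0.979, -0.0, 0.0]
ft_force: [0.9, 0.4, -0.9]
grip_width: 0.0193
```

```bash
python3 g.py .469 -.096 .0646;python3 look.py g .469 -.096 .055
```

```text
t 33.65 pos [ 0.4692 -0.0959  0.0806] F [ 0.87  0.39 -0.9 ] w 0.0193 axes z [ 2.e-04 -1.e-04 -1.e+00] x [-0.918  0.397 -0.   ]
shift cm [ 0.01 -0.01  1.6 ]
```

View pics/scene_g.png

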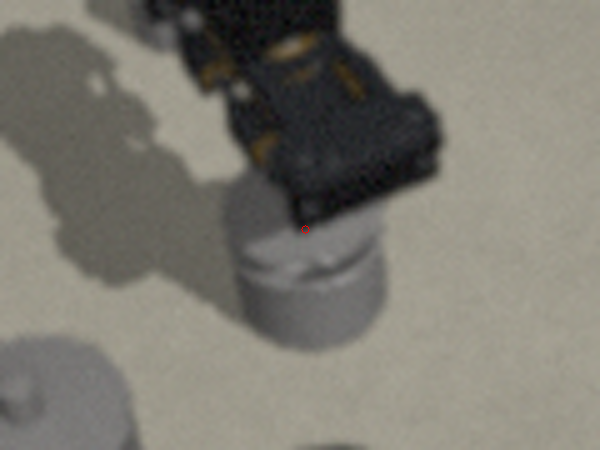

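Lid 80 is centred above its jar. Insert.

{"name": "drive_tool", "arguments": {
  "targets": [0,0,0.3,0,0,0,0,0,0.6,0,0,0,0,0,0.9,0,0,0,0,0,1.1,0,0,0,0,0,1.3,0,0,0,0,0,1.4,0,0,0,0,0,1.4,0,0,0,0,0,1.4,0,0,0]
}}

```text
time: 34.42
position: [0.469, -0.0958, 0.0665]
tool_rot: [0.203, 0.979, 0.0, -0.0]
ft_force: [-0.2, -0.2, -0.5]
grip_width: 0.0189
```

{"name": "drive_tool", "arguments": {
  "targets": [0,0,0.05,0,0,0,0,0,0.1,0,0,0,0,0,0.15,0,0,0,0,0,0.2,0,0,0,0,0,0.25,0,0,0,0,0,0.25,0,0,0,0,0,0.25,0,0,0]
}}

```text
time: 35.0
position: [0.4691, -0.0959, 0.0645]
tool_rot: [0.203, 0.979, -0.0, 0.0]
ft_force: [-1.2, 0.5, 4.7]
grip_width: 0.0187
```

```bash
python3 g.py .469 -.096 .0646
```

```text
t 35.0 pos [ 0.4691 -0.0959  0.0645] F [-1.17  0.46  4.7 ] w 0.0187 axes z [ 3.e-04 -2.e-04 -1.e+00] x [-0.918  0.397 -0.   ]
shift cm [ 0.   -0.02 -0.01]
```

{"name": "drive_tool", "arguments": {
  "targets": [0,0,0,0,0,0,0,0,0,0,0,0,0,0,0,0,0,0,0,0,0,0,0,0,0,0,0,0,0,0,0,0,0,0,0,0,0,0,0,0,0,0],
  "grip": -0.3
}}

```text
time: 35.58
position: [0.469, -0.0958, 0.0639]
tool_rot: [0.203, 0.979, 0.0, -0.0]
ft_force: [-0.6, 0.2, 0.7]
grip_width: 0.0539
```

{"name": "drive_tool", "arguments": {
  "targets": [0,0,-0.5,0,0,0,0,0,-1.5,0,0,0,0,0,-3,0,0,0,0,0,-4.5,0,0,0,0,0,-6.5,0,0,0,0,0,-8.5,0,0,0,0,0,-10,0,0,0,0,0,-11,0,0,0,0,0,-11.5,0,0,0]
}}

```text
time: 36.33
position: [0.4697, -0.0961, 0.1809]
tool_rot: [0.203, 0.979, -0.0, 0.002]
ft_force: [0.0, -0.2, 0.9]
grip_width: 0.0564
```

{"name": "drive_tool", "arguments": {
  "targets": [0.6,0.8,0,0,0,0,1.8,2.3,0,0,0,0,3.8,4.8,0,0,0,0,5.8,7.3,0,0,0,0,7.8,9.8,0,0,0,0,9.8,12.3,0,0,0,0,11.8,14.8,0,0,0,0,13.8,17.3,0,0,0,0,15.8,19.8,0,0,0,0,17.8,22.3,0,0,0,0,19.8,24.8,0,0,0,0,21.8,27.3,0,0,0,0]
}}

```text
time: 37.33
position: [0.3754, 0.2428, 0.1783]
tool_rot: [0.203, 0.979, -0.001, -0.001]
ft_force: [0.2, -0.3, -0.2]
grip_width: 0.0563
```

{"name": "drive_tool", "arguments": {
  "targets": [2,2.5,0,0,0,0,4,5,0,0,0,0,5,8,0,0,0,0,6,11,0,0,0,0,6.5,14,0,0,0,0,7,17,0,0,0,0,7,19,0,0,0,0,7,20,0,0,0,0,7,20,0,0,0,0,7,20,0,0,0,0]
}}

```text
time: 38.17
position: [0.3915, 0.4517, 0.178]
tool_rot: [0.203, 0.979, -0.001, -0.001]
ft_force: [-0.3, -0.5, 0.4]
grip_width: 0.0565
```

Run:
```python
from h import *
o=robot.get_obs();print(o["time"],o["position"],o["ft_force"])
for n in("top","scene"):
    p,d=robot.camera(n);np.save(f"{n}_z.npy",d);cv2.imwrite(f"pics/{n}_z.png",p[:,:,::-1])
    for k in JAR:
        x,y,H=JAR[k];c,e,kp=lid(n,d,k,(x,y),H-.009)
        W=world(n,d);D=np.hypot(W[...,0]-c[0],W[...,1]-c[1])
        # flange level: plane fit on flange pixels
        m=(D>.014)&(D<k/2000-.004)&(abs(W[...,2]-H-.005)<.015);q=W[m];A=np.c_[q[:,:2]-c,np.ones(len(q))]
        s=np.linalg.lstsq(A,q[:,2],rcond=None)[0]
        mk=(D<.008)&(W[...,2]>H+.015)
        print(n,k,"flange",c.round(4),e.round(4),"knob",kp.round(4),"flange z-H mm",(s[2]-H).round(4),"tilt",np.hypot(*s[:2]).round(3),len(q),"knob z-H",np.median(W[mk][:,2]-H).round(4))
    for nm,(x,y) in dict(dish=(.570,.0055),bottle=(.5245,.2242) if n=="top" else (.5342,.2304)).items():
        D=np.hypot(W[...,0]-x,W[...,1]-y);q=W[(D<.045)&(W[...,2]>.006)&(W[...,2]<.09)];print(n,nm,q.mean(0).round(4),((q.max(0)+q.min(0))/2).round(4))
```

```text
38.1667 [0.39151952 0.45169486 0.17796272] [-0.28503831 -0.45638268  0.39367116]
top 52 flange [ 0.3492 -0.3077] 0.0009 knob [ 0.3495 -0.3072] flange z-H mm 0.0048 tilt 0.006 91 knob z-H 0.0294
top 66 flange [0.6822 0.1528] 0.001 knob [0.6828 0.1523] flange z-H mm 0.0044 tilt 0.03 199 knob z-H 0.0298
top 80 flange [ 0.4684 -0.0958] 0.0011 knob [ 0.4675 -0.0958] flange z-H mm 0.0043 tilt 0.01 357 knob z-H 0.0294
top 96 flange [ 0.6452 -0.1199] 0.001 knob [ 0.6447 -0.1197] flange z-H mm 0.004 tilt 0.017 556 knob z-H 0.0287
top dish [0.5728 0.0065 0.0124] [0.5695 0.0104 0.0159]
top bottle [0.5242 0.2234 0.0355] [0.5225 0.2221 0.036 ]
scene 52 flange [ 0.3518 -0.3045] 0.0052 knob [ 0.3528 -0.3031] flange z-H mm 0.0034 tilt 0.062 58 knob z-H 0.027
scene 66 flange [0.6831 0.1549] 0.0011 knob [0.6835 0.1552] flange z-H mm 0.0035 tilt 0.006 394 knob z-H 0.0281
scene 80 flange [ 0.4703 -0.0929] 0.0014 knob [ 0.4703 -0.0928] flange z-H mm 0.0032 tilt 0.028 339 knob z-H 0.0269
scene 96 flange [ 0.6461 -0.1168] 0.0012 knob [ 0.6471 -0.1156] flange z-H mm 0.0033 tilt 0.009 725 knob z-H 0.0282
scene dish [0.5702 0.006  0.0138] [0.5702 0.0061 0.0132]
scene bottle [0.5342 0.2306 0.0365] [0.529  0.2277 0.035 ]
```

Run:
```python
import cv2
a=cv2.imread("pics/scene_z.png")[100:350,100:450];cv2.imwrite("pics/scene_zc.png",cv2.resize(a,None,fx=2.2,fy=2.2,interpolation=cv2.INTER_CUBIC))
```

```text
(no output)
```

View pics/scene_zc.png

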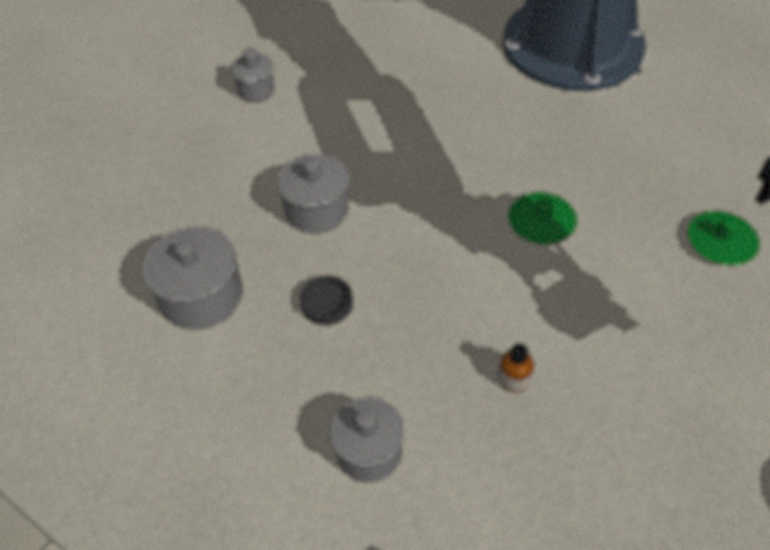

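View pics/top_z.png

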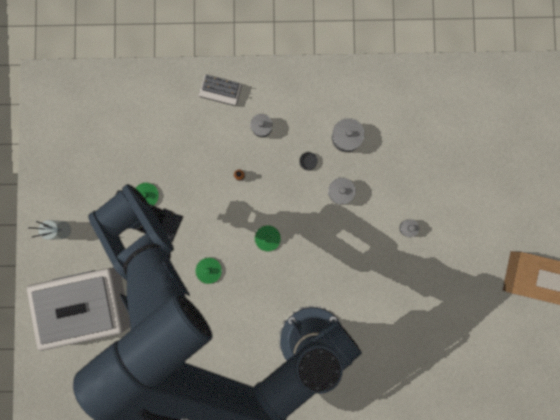

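```bash
python3 -c "
from rig import robot
print(robot.hand_in())"
```

```text
the job is handed in; nothing more can be done
None
```

All four jars are closed with the lid of their own size, knob up, and I handed the job in at about 38 s. I gripped each lid by its knob, lowered it until it made contact (2–5 N), released it and backed the arm away.

- **Seating:** The contact height was within 0.2 mm of the predicted seat for every lid. In the final pictures the flange tops measured 3–5 mm above the rims and the knob tops 27–30 mm (nominal 5 and 29 mm).
- **Centring and jars:** In each view, the lid centres are within about 3 mm of where the jar mouths were measured at the start. No jar looks to have moved noticeably.
- **Level:** Flange tilts measured 0.03 rad or less, with one exception. The scene view gave 0.062 rad for the 52 mm lid, from only 58 pixels and a poorer circle fit. The top view gave 0.006 rad for the same lid, and it looks level in the picture.
- **Bystanders:** The dish and bottle measured within a few mm of their starting positions, and the green look-alike lids were not touched.
- **Camera disagreement:** The two cameras differed by a nearly constant 2–3 mm in position, about what the stated calibration allows. I averaged them for aiming.

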